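# Roll a sample bottle onto the bottle roller and start it

### The arm

A 7-joint arm with a two-finger parallel gripper is mounted at the origin on a cart in front of the work surface, level with it; the furniture and walls round the work are solid. World frame = base frame: x ahead of the robot, y to its left, z up, the work surface at z = 0. Lengths are in m, angles in rad, forces in N, time in s.
With the tool pointing down it reaches from about 0.425 to 0.875 m from the base axis. Payload 4.7 kg.
Tool frame: the origin (TCP) lies on the centre line of the jaws, within the pads' length; the fingertips stand 14 mm ahead of it and the grasp point (between the pads) lies 5 mm behind it; z points along the fingers, y is the line along which they close (so a half turn about z gives the same grasp; the last joint's range is limited). The gripper opens to 87 mm and grips with 3 to 60 N. Pads are 19 mm wide; open, the fingers measure 117 mm over their backs; the gripper's body (75 mm by 190 mm) begins 51 mm behind the grasp point.
Start: joints at [1.248, 0.321, -0.07, 1.45, 0.023, 1.371, -0.057], TCP at [0.215, -0.614, 0.237] pointing down, gripper open.
Joint ranges: [-2.86, 2.86], [-0.3, 2.09], [-1.38, 1.24], [0.06, 2.45], [-1.56, 4.7], [0.09, 2.05], [-2.69, 2.69]. Speed limits (rad/s): [2.57, 2.57, 3.14, 3.14, 3.14, 3.14, 3.14].

### API

Orientations are given as a rotation vector (axis times angle).
In Python, from bench import * gives the robot as it stands.
- The arm moves only by the shell command python3 -m jog 'ROWS' [FORCE]. ROWS is JSON, a list of rows, each an object of numbers: "claw": the finger opening in mm, from 0 to 87; "dx", "dy", "dz": the shift along the tool's x, y, z in mm; "spin": the turn about the tool's z in degrees. In form: [{"claw": .., "dx": .., "dy": .., "dz": .., "spin": ..}, ...]. A call has 1 to 20 rows; each row is the pose to reach, as a shift and turn from the pose commanded when the call began, along the tool's axes at that moment; what a row does not reach only later rows make up. A row lasts 1/12 s, in which the tool goes at most 41.7 mm and 7.16 degrees, less where a joint would pass 70% of its speed; a pose out of reach is approached as far as the arm can. A call with a gripper value outside its range is refused whole. The fingers move at their own pace and stop on an object; FORCE is the grip in N (left out, the last holds). Time passes only in rows, so rows that repeat a pose let the fingers close. It gives the time, the measured TCP pose, the force, the opening and the grip force at its end, in the units of the state.
- get_state(): the state, without advancing time (a new reading comes with each control period).
- get_image(name): name is "side" or "top"; returns a dict with "frame" (480x640x3 uint8, red, green, blue), "depth" (480x640 float32, m along the optical axis (not along the pixel's ray), 0 where there is no reading), "K" (3x3 intrinsics, pixels), "distortion" ([k1, k2, p1, p2, k3] as OpenCV has them; the pictures are not rectified), "T" (4x4, takes a point from camera to world coordinates). Camera axes: x right, y down, z forward; pixel columns grow to the right and rows downward; lengths in m; the calibration is good to about 2 mm. A picture is of the moment at which its call begins.
- close_job(): hands the job in; it is judged then, once.
The state is a dict: "time": time; "joint_positions": joint angles; "qd": joint speeds; "joint_torque": joint torques, N m; "position": TCP position; "tool_rot": TCP orientation; "ft_force": force on the tool from outside, world axes, zero at the start; "torque": the same for the moment, N m; "grip_width": opening from 0.0 (shut) to 1.0 (fully open); "grip_force": force on a finger pad.
Only numpy, scipy, OpenCV 4.12 (cv2) and the standard library are available. Lean on these libraries where they do the work, as an engineer would, in place of code of your own. Each camera call takes 0.05 s, during which the arm holds its last target. There are 200 camera calls.

### The job

Load the blue-capped bottle into the bottle roller by rolling it: push its top with your fingertips so that it rolls along the loading deck towards the rollers until it drops into the free gap before the red-capped bottle, and stop there so that it lies still without knocking against that bottle. Do not grasp, lift or just slide it. Once it lies still, press the green start button right down, let go, and leave everything else where it is.

Things in the scene. Friction and masses are not known exactly. Their poses are not given: they have to be found in the camera images.
- bottle_roller: white bench-top bottle roller, fixed, 168 mm wide (its x), 444 mm long (its y, -192 to +252), origin on the bench top, z up. From +y to -y: loading deck, three rollers, control box (y -108 to -190, 70 mm high). Round steel guide bars (8 mm thick, tops 62 mm above the bench) run along y at x = -69 and +69 over deck and rollers and keep a bottle square, with 4 mm of play at either end
- deck_edge (a point): middle of the loading deck's edge at the rollers, on its top, 46 mm above the bench. The deck is a level aluminium plate with a grey inlay; it runs from here 196 mm towards the roller's +y, to a rubber end stop 14 mm high. A bottle whose axis is past this edge drops into the free gap by itself
- free_gap (a point): where the blue-capped bottle's origin lies when it rests in the free gap between the first two rollers (bottle_roller's y = +12), 57 mm above the bench; the bottle's top is then 82 mm above the bench. The three black rubber rollers lie along x, 28 mm thick, axes 30 mm above the bench at y = +40, -16 and -72; they turn only stiffly (about 4 N at the rim)
- blue_cap_bottle: loose white plastic bottle with a blue cap, lying across the deck, 50 mm thick, 0.25 kg; origin on its axis amid its 100 mm straight body, 25 mm under its top; its own x points along it to the cap (end 72 mm from the origin, 36 mm thick). A paper label is on its own z side, up at the start. Pressed lightly from above and stroked, it rolls half as far as the fingertips move, then soon stops
- red_cap_bottle: the same bottle with a red cap, already lying in the second gap (between the middle and the last roller); a bystander, 6 mm from the place of the first bottle
- start_button_top (a point): middle of the top of the green start button (22 mm across) in its black housing, on the control box; it is pressed straight down
- start_button (a joint): travel of the start button in m: 0 out, 0.005 right down (4 N); it springs back
- vial_0: small brown vial with a black cap, 23 mm thick, 57 mm high, standing loose behind; a bystander; origin under its middle
- slide_box: green slide box, 65 x 85 x 30 mm, loose behind; a bystander; origin under its middle
- tape_roll: roll of tape lying flat, 100 mm across, 25 mm high, loose in front; a bystander; origin under its middle

How it is judged:
On the way, in this order (a step that is already met when the one before it is completed fails the run):
1. the blue-capped bottle has rolled a third of a turn or more on the deck (its label is well turned under) (angle between blue_cap_bottle's own z axis and vertical above 2 rad and y of blue_cap_bottle in the frame of bottle_roller above 0.03 m), for 0.04 s.
2. it lies still in the free gap between the first two rollers (distance between blue_cap_bottle and free_gap below 0.009 m and linear speed of blue_cap_bottle below 0.02 m/s), for 0.3 s.
3. the start button is pressed down (value of joint start_button above 0.004 m), for 0.05 s.
At the end, for the whole second after the job is handed in: The blue-capped bottle lies still in the free gap, its origin within 9 mm of free_gap (slower than 20 mm/s), after rolling there; the start button has been pressed at least 4 mm down after that and is out again; the red-capped bottle is within 8 mm of where it lay (all of step 2 and value of joint start_button below 0.002 m and distance of red_cap_bottle from where it was at the start of the episode below 0.008 m); the robot touches nothing.
It fails at once if the blue-capped bottle is lifted (its axis more than 85 mm above the bench) or tipped (height (world z) of blue_cap_bottle above 0.085 m or angle between blue_cap_bottle's own x axis and vertical below 1.27 rad or angle between blue_cap_bottle's own x axis and vertical above 1.87 rad).
It fails at once if the bottles knock together (contact force between blue_cap_bottle and red_cap_bottle above 1 N).
It fails at once if the start button is pressed before the blue-capped bottle lies in the free gap (value of joint start_button above 0.003 m and distance between blue_cap_bottle and free_gap above 0.015 m).
It fails at once if a bystander is moved by more than 20 mm (distance of any of red_cap_bottle, vial_0, slide_box, tape_roll from where it was at the start of the episode above 0.02 m).
It also fails if it takes over 64 s, if anything falls off the work surface, if the arm or the gripper's body presses on something with over 40 N, if the wrist force passes 120 N, or if a joint passes its speed limit or range.

## Working session

There is one attempt and no reset: what is moved stays moved. The work goes in short steps, Python scripts to look and compute and a shell command to move; the robot and the scene stay as the last step left them, time stands still between calls to the robot, and variables do not carry over. Pictures are saved under pics/ and viewed, at most 10 in all, crops included, and the job is handed in when it is done.

```bash
mkdir -p pics; cat > h.py <<'E'
from bench import *
import numpy as np, cv2
def snap(n,f):
    im=get_image(n); np.savez('pics/'+f+'.npz',**{k:np.array(im[k]) for k in('frame','depth','K','distortion','T')})
    cv2.imwrite('pics/'+f+'.png',im['frame'][:,:,::-1]); return im
def world(im,u,v,z=None):
    """pixel -> world, by depth or on plane z"""
    p=cv2.undistortPoints(np.array([[[u,v]]],float),im['K'],im['distortion'])[0,0]
    T=im['T']; r=T[:3,:3]@np.array([p[0],p[1],1.]); o=T[:3,3]
    if z is None:
        d=float(np.median(im['depth'][int(v)-1:int(v)+2,int(u)-1:int(u)+2])); return o+r*d
    return o+r*(z-o[2])/r[2]
E
python3 - <<'E'
from h import *
for n in('top','side'):
    im=snap(n,n+'0'); print(n,im['T'][:3,3].round(3),im['T'][:3,2].round(2))
s=get_state(); print(s['time'],s['position'],s['tool_rot'],s['ft_force'])
import cv2 as c; print(c.Rodrigues(np.array(s['tool_rot'],float))[0].round(3))
E
```

```text
top [ 0.429 -0.021  1.437] [ 0.1   0.02 -0.99]
side [ 0.458 -0.913  0.65 ] [ 0.1   0.85 -0.53]
0.1 [ 0.21459824 -0.61305154  0.23555629] [-3.09547357e+00 -5.26296347e-01  6.28174592e-04] [-0.13419187  0.0683899  -0.09982145]
[[ 0.944  0.33  -0.001]
 [ 0.33  -0.944  0.002]
 [-0.    -0.002 -1.   ]]
```

View pics/top0.png

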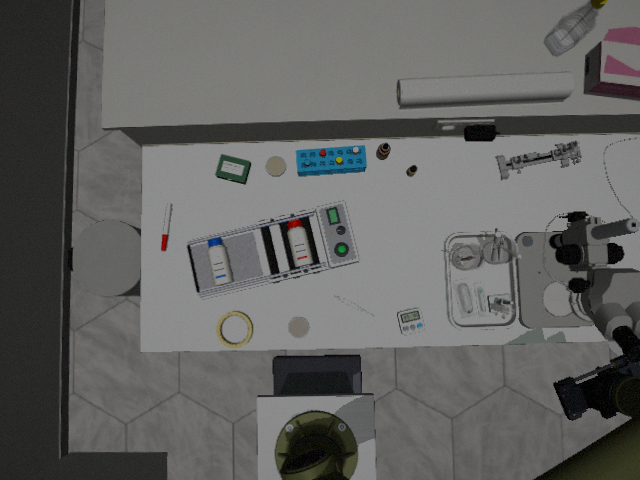

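View pics/side0.png

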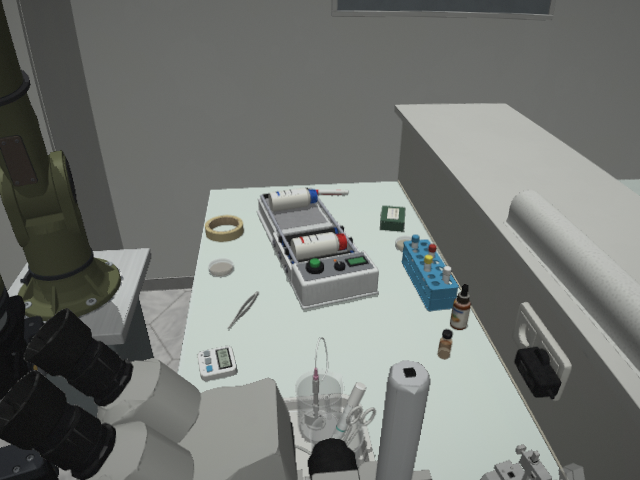

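The top picture shows the roller tilted, with the deck at its left (187..265, 215..298). The blue-capped bottle is about (219,261), the red about (300,245), and the green button at (341,249). I'll enlarge this area.

```bash
python3 - <<'E'
import cv2
i=cv2.imread('pics/top0.png')[190:310,180:370]
cv2.imwrite('pics/c1.png',cv2.resize(i,None,fx=4.2,fy=4.2,interpolation=cv2.INTER_CUBIC))
E
```

```text
(no output)
```

View pics/c1.png

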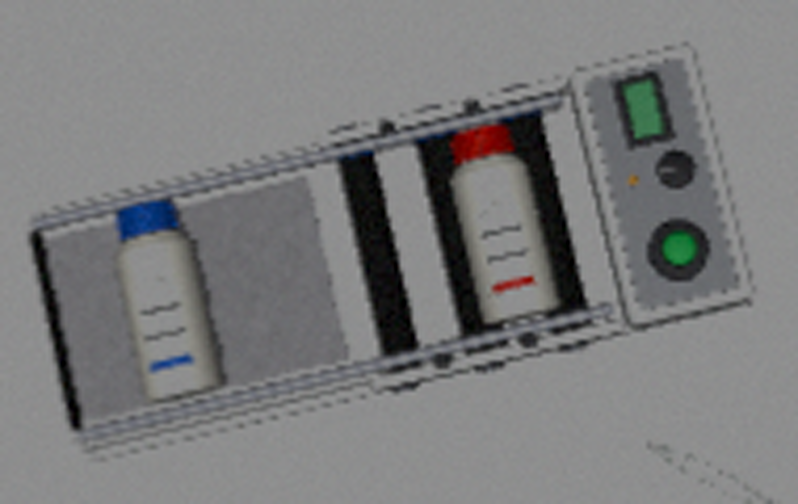

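The crop shows: box top corners near (572,78), (690,45), (750,300), (628,325); button (680,248); blue bottle body from (150,228) to (182,395); red cap top (480,128), base (520,318).

```bash
cat > m.py <<'E'
from h import *
from scipy.optimize import least_squares
im=np.load('pics/top0.npz')
P=lambda c:(c[0]/4.2+180-.4,c[1]/4.2+190-.4)
W=lambda c,z=None:world(im,*P(c),z)
cs=[(572,78),(690,45),(750,300),(628,325)]; ref=np.array([[84,-108],[84,-190],[-84,-190],[-84,-108]])/1000
w=np.array([W(c,.07)[:2] for c in cs])
f=lambda p,a:np.c_[np.cos(p[2])*a[:,0]-np.sin(p[2])*a[:,1],np.sin(p[2])*a[:,0]+np.cos(p[2])*a[:,1]]+p[:2]
s=least_squares(lambda p:(f(p,ref)-w).ravel(),[.4,.1,.2]).x
print('box fit',s,((f(s,ref)-w)*1000).round(1).tolist())
R=np.array([[np.cos(s[2]),-np.sin(s[2])],[np.sin(s[2]),np.cos(s[2])]])
loc=lambda q:((q[:2]-s[:2])@R*1000).round(1)
for n,c,z in [('barT L',(35,220),.062),('barT R',(560,98),.062),('barB L',(80,437),.062),('barB R',(605,313),.062),('stop',(37,232),.06),('stop',(77,428),.06),
 ('btn',(680,248),.085),('blue cap end',(147,204),.057+.018),('blue cap',(150,232),.09),('blue base',(182,393),.09),('red cap',(480,128),.07),('red base',(522,318),.075),('inlay edge',(310,180),.046),('deck edge',(340,158),.046),('deck edge',(382,352),.046)]:
    print(n,loc(W(c,z)),W(c,z).round(3),'depth',W(c).round(4))
E
python3 m.py; python3 -c "
from h import *
im=np.load('pics/side0.npz')
for q in [(315,264),(314,267),(293,193),(295,198)]: print(q,world(im,*q).round(4))"
```

```text
box fit [0.55067538 0.07818374 0.20048666] [[3.8, 3.3], [0.9, -1.8], [-1.1, -2.6], [-3.7, 1.1]]
barT L [ 68.8 243.4] [0.57  0.33  0.062] depth [0.5757 0.3458 0.0019]
barT R [  70.  -100.4] [ 0.639 -0.006  0.062] depth [ 0.6408 -0.0061  0.052 ]
barB L [-72.5 242.8] [0.431 0.302 0.062] depth [0.4313 0.3038 0.0528]
barB R [-69.7 -97.6] [ 0.502 -0.031  0.062] depth [ 0.5018 -0.0313  0.0613]
stop [ 61.2 244.1] [0.562 0.33  0.06 ] depth [0.5628 0.3316 0.0523]
stop [-66.5 244. ] [0.437 0.304 0.06 ] depth [0.437  0.3044 0.0587]
btn [ -41.9 -151.6] [ 0.54  -0.079  0.085] depth [ 0.5394 -0.0785  0.0901]
blue cap end [ 60.8 168.8] [0.577 0.256 0.075] depth [0.5759 0.2543 0.082 ]
blue cap [ 41.  167.9] [0.557 0.251 0.09 ] depth [0.5576 0.2512 0.0883]
blue base [-61.3 168.8] [0.457 0.231 0.09 ] depth [0.4569 0.2307 0.094 ]
red cap [ 61.5 -46.6] [0.62  0.045 0.07 ] depth [0.6202 0.0447 0.0703]
red base [-61.9 -46.2] [0.499 0.021 0.075] depth [0.4994 0.0207 0.0711]
inlay edge [56.7 67.9] [0.593 0.156 0.046] depth [0.5925 0.1558 0.0473]
deck edge [66.3 46. ] [0.606 0.136 0.046] depth [0.605  0.1351 0.0575]
deck edge [-61.6  46.2] [0.481 0.111 0.046] depth [0.4812 0.1115 0.0434]
(315, 264) [ 0.5395 -0.0899  0.0891]
(314, 267) [ 0.5372 -0.0919  0.0833]
(293, 193) [0.5156 0.2316 0.0935]
(295, 198) [0.5199 0.2221 0.0837]
```

```bash
cat > go.py <<'E'
from h import *
a=.2005; R=np.array([[np.cos(a),-np.sin(a)],[np.sin(a),np.cos(a)]])
O=np.array([.55068,.07818])+R@[-.0009,-.0022]
def rol(x,y): return O+R@(np.array([x,y])/1000)
def to(x,y,z):
    "tool shift in mm to TCP world xyz"
    s=get_state(); T=cv2.Rodrigues(np.array(s['tool_rot'],float))[0]
    return (T.T@(np.array([x,y,z])-s['position'])*1000).round(1), 'spin',round(np.degrees(np.arctan2(T[1,0],T[0,0])-a),2)
def where():
    s=get_state(); p=s['position']; q=(p[:2]-O)@R*1000
    return round(s['time'],2),q.round(1),round(p[2]*1000,1),'F',np.round(s['ft_force'],2),'w',round(float(s['grip_width']),2)
E
python3 - <<'E'
from go import *
print(O); print(to(.30,-.35,.29)); b=rol(-8,178); print(b,to(.45,-.03,.29),to(*b,.20)); print(where())
E
```

```text
[0.55023618 0.07584483]
(array([ 167.5, -220.1,  -54.1]), 'spin', np.float64(7.81))
[0.50694608 0.2486857 ] (array([ 414.9, -472.6,  -53.7]), 'spin', np.float64(7.81)) (array([ 560.7, -716.6,   36.7]), 'spin', np.float64(7.81))
(0.1, array([-466.1, -608.3]), np.float64(235.6), 'F', array([-0.13,  0.07, -0.1 ]), 'w', 1.0)
```

```bash
python3 -m jog '[{"claw":0,"dx":0,"dy":0,"dz":-30,"spin":0},{"claw":0,"dx":0,"dy":0,"dz":-54,"spin":0},{"claw":0,"dx":28,"dy":-37,"dz":-54,"spin":4},{"claw":0,"dx":56,"dy":-73,"dz":-54,"spin":7.8},{"claw":0,"dx":84,"dy":-110,"dz":-54,"spin":7.8},{"claw":0,"dx":112,"dy":-147,"dz":-54,"spin":7.8},{"claw":0,"dx":140,"dy":-183,"dz":-54,"spin":7.8},{"claw":0,"dx":168,"dy":-220,"dz":-54,"spin":7.8},{"claw":0,"dx":199,"dy":-246,"dz":-54,"spin":7.8},{"claw":0,"dx":229,"dy":-274,"dz":-54,"spin":7.8},{"claw":0,"dx":260,"dy":-302,"dz":-54,"spin":7.8},{"claw":0,"dx":290,"dy":-330,"dz":-54,"spin":7.8},{"claw":0,"dx":320,"dy":-358,"dz":-54,"spin":7.8},{"claw":0,"dx":350,"dy":-386,"dz":-54,"spin":7.8},{"claw":0,"dx":380,"dy":-415,"dz":-54,"spin":7.8},{"claw":0,"dx":400,"dy":-445,"dz":-54,"spin":7.8},{"claw":0,"dx":415,"dy":-472,"dz":-54,"spin":7.8},{"claw":0,"dx":415,"dy":-472,"dz":-54,"spin":7.8},{"claw":0,"dx":415,"dy":-472,"dz":-54,"spin":7.8}]' 5
python3 - <<'E'
from go import *
print(where(),to(*rol(-8,178),.16))
E
```

```text
time: 1.68
position: [0.4507, -0.0272, 0.2905]
tool_rot: [-3.125, -0.326, 0.0]
ft_force: [0.4, -0.0, 0.2]
grip_width: 0.003
grip_force: 0.0
(1.68, array([-118.1,  -81.2]), np.float64(290.5), 'F', array([ 0.42, -0.01,  0.15]), 'w', 0.0) (array([ 112. , -258.4,  130.5]), 'spin', np.float64(0.43))
```

```bash
python3 -m jog '[{"claw":0,"dx":16,"dy":-37,"dz":0,"spin":0.4},{"claw":0,"dx":32,"dy":-74,"dz":0,"spin":0.4},{"claw":0,"dx":48,"dy":-111,"dz":0,"spin":0.4},{"claw":0,"dx":64,"dy":-148,"dz":0,"spin":0.4},{"claw":0,"dx":80,"dy":-185,"dz":0,"spin":0.4},{"claw":0,"dx":96,"dy":-222,"dz":10,"spin":0.4},{"claw":0,"dx":112,"dy":-259,"dz":30,"spin":0.4},{"claw":0,"dx":112,"dy":-259,"dz":70,"spin":0.4},{"claw":0,"dx":112,"dy":-259,"dz":110,"spin":0.4},{"claw":0,"dx":112,"dy":-259,"dz":145,"spin":0.4},{"claw":0,"dx":112,"dy":-259,"dz":160,"spin":0.4},{"claw":0,"dx":112,"dy":-259,"dz":160,"spin":0.4},{"claw":0,"dx":112,"dy":-259,"dz":160,"spin":0.4}]'
python3 - <<'E'
from go import *
print(where(),to(*rol(-8,180),.109))
im=snap('side','s1'); i=im['frame'][140:320,230:400,::-1]
cv2.imwrite('pics/s1c.png',cv2.resize(i,None,fx=3.3,fy=3.3,interpolation=2))
E
```

```text
time: 2.77
position: [0.5088, 0.2434, 0.1296]
tool_rot: [3.126, 0.301, -0.003]
ft_force: [0.4, 0.8, 0.5]
grip_width: 0.008
grip_force: 0.0
(2.77, array([ -7.3, 172.5]), np.float64(129.6), 'F', array([0.44, 0.85, 0.48]), 'w', 0.01) (array([-0.8, -7.5, 20.6]), 'spin', np.float64(-0.49))
```

View pics/s1c.png

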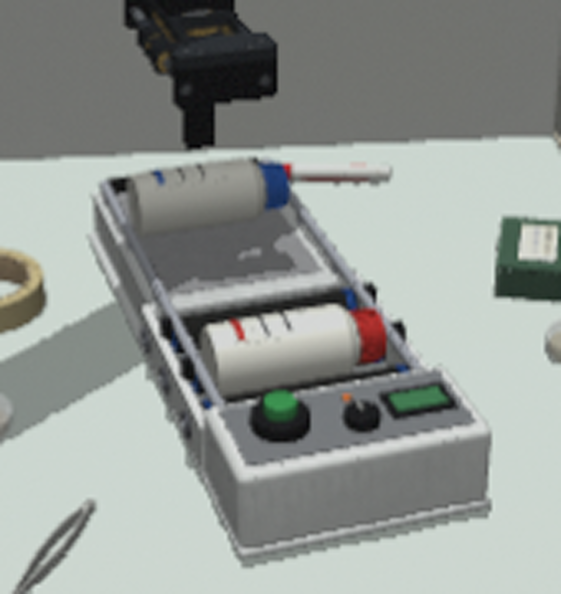

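The fingertips (about (200,140) in the crop) hang over the bottle. The button stands proud of its housing at (282,405). Next I feel for the bottle's top.

```bash
python3 -m jog '[{"claw":0,"dx":0,"dy":-7,"dz":10,"spin":0},{"claw":0,"dx":0,"dy":-7,"dz":16,"spin":0},{"claw":0,"dx":0,"dy":-7,"dz":18,"spin":0},{"claw":0,"dx":0,"dy":-7,"dz":19,"spin":0},{"claw":0,"dx":0,"dy":-7,"dz":20,"spin":0},{"claw":0,"dx":0,"dy":-7,"dz":20.5,"spin":0},{"claw":0,"dx":0,"dy":-7,"dz":20.5,"spin":0},{"claw":0,"dx":0,"dy":-7,"dz":20.5,"spin":0}]'; python3 -c "
from go import *;print(where())"
```

```text
time: 3.48
position: [0.5074, 0.2521, 0.1103]
tool_rot: [3.127, 0.304, 0.001]
ft_force: [0.5, 0.3, 0.4]
grip_width: 0.009
grip_force: 0.2
(3.48, array([ -6.8, 181.3]), np.float64(110.3), 'F', array([0.49, 0.34, 0.42]), 'w', 0.01)
```

```bash
python3 -m jog '[{"claw":0,"dx":0,"dy":0,"dz":0.5,"spin":0},{"claw":0,"dx":0,"dy":0,"dz":1,"spin":0},{"claw":0,"dx":0,"dy":0,"dz":1,"spin":0},{"claw":0,"dx":0,"dy":0,"dz":1,"spin":0}]'; python3 -c "
from go import *;print(where())"
python3 -m jog '[{"claw":0,"dx":0,"dy":0,"dz":0.5,"spin":0},{"claw":0,"dx":0,"dy":0,"dz":1,"spin":0},{"claw":0,"dx":0,"dy":0,"dz":1,"spin":0},{"claw":0,"dx":0,"dy":0,"dz":1,"spin":0}]'; python3 -c "
from go import *;print(where())"
```

```text
time: 3.82
position: [0.5074, 0.2527, 0.1097]
tool_rot: [-3.126, -0.304, -0.001]
ft_force: [-1.0, 0.8, 5.8]
grip_width: 0.011
grip_force: 2.7
(3.82, array([ -6.7, 181.9]), np.float64(109.7), 'F', array([-0.96,  0.83,  5.84]), 'w', 0.01)
time: 4.15
position: [0.5073, 0.2534, 0.1095]
tool_rot: [-3.126, -0.305, -0.002]
ft_force: [-2.6, -0.5, 10.4]
grip_width: 0.008
grip_force: 4.9
(4.15, array([ -6.7, 182.5]), np.float64(109.5), 'F', array([-2.59, -0.55, 10.41]), 'w', 0.01)
```

```bash
python3 -m jog '[{"claw":0,"dx":0,"dy":2,"dz":-0.5,"spin":0},{"claw":0,"dx":0,"dy":5,"dz":-0.5,"spin":0},{"claw":0,"dx":0,"dy":9,"dz":-0.5,"spin":0},{"claw":0,"dx":0,"dy":13,"dz":-0.5,"spin":0},{"claw":0,"dx":0,"dy":17,"dz":-0.5,"spin":0},{"claw":0,"dx":0,"dy":20,"dz":-0.5,"spin":0},{"claw":0,"dx":0,"dy":22,"dz":-0.5,"spin":0},{"claw":0,"dx":0,"dy":22,"dz":-0.5,"spin":0},{"claw":0,"dx":0,"dy":22,"dz":-0.5,"spin":0}]'; cat >> go.py <<'E'
def bottle(f):
    im=snap('top',f); h=cv2.cvtColor(im['frame'],cv2.COLOR_RGB2HSV)
    for n,lo,hi,z in (('blue',(100,120,60),(125,255,255),.075),('red',(170,120,60),(180,255,255),.066)):
        m=cv2.inRange(h,lo,hi); m[:190]=0; m[310:]=0; m[:,:185]=0; m[:,370:]=0
        v,u=np.nonzero(m)
        if len(u): p=world(im,u.mean(),v.mean(),z); print(n,len(u),((p[:2]-O)@R*1000).round(1))
E
python3 -c "
from go import *;print(where());bottle('t1')"
```

```text
time: 4.9
position: [0.5121, 0.2311, 0.1103]
tool_rot: [-3.127, -0.304, -0.003]
ft_force: [-3.1, -0.5, 10.9]
grip_width: 0.001
grip_force: 5.7
(4.9, array([ -6.4, 159.7]), np.float64(110.3), 'F', array([-3.07, -0.53, 10.87]), 'w', 0.0)
blue 80 [ 56.  142.6]
red 8 [ 42.1 -44.8]
```

```bash
python3 - <<'E'
import cv2
i=cv2.imread('pics/t1.png')[190:310,180:370]
cv2.imwrite('pics/c2.png',cv2.resize(i,None,fx=4.2,fy=4.2,interpolation=cv2.INTER_CUBIC))
E
```

```text
(no output)
```

View pics/c2.png

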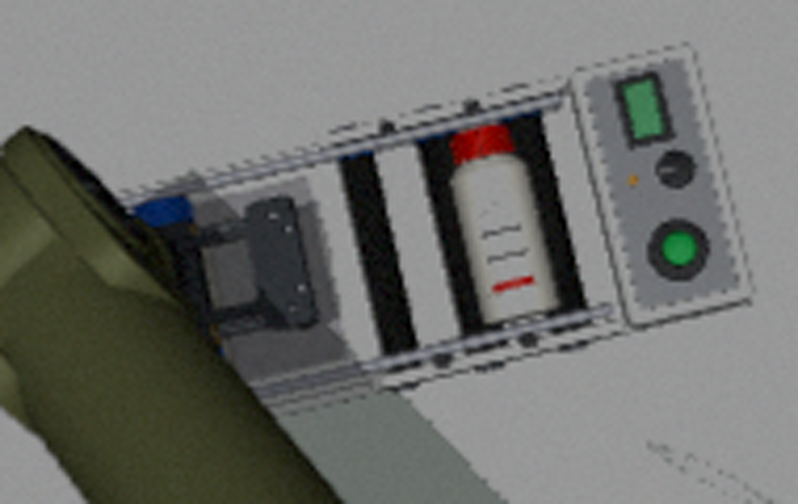

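The crop shows the blue cap now at (163,210), about 10 mm on from where it was. So the bottle rolls half the fingertips' travel, as described. I continue.

```bash
python3 -m jog '[{"claw":0,"dx":0,"dy":2,"dz":0,"spin":0},{"claw":0,"dx":0,"dy":5,"dz":0,"spin":0},{"claw":0,"dx":0,"dy":9,"dz":0,"spin":0},{"claw":0,"dx":0,"dy":13,"dz":0,"spin":0},{"claw":0,"dx":0,"dy":17,"dz":0,"spin":0},{"claw":0,"dx":0,"dy":20,"dz":0,"spin":0},{"claw":0,"dx":0,"dy":22,"dz":0,"spin":0},{"claw":0,"dx":0,"dy":22,"dz":0,"spin":0},{"claw":0,"dx":0,"dy":22,"dz":-5,"spin":0},{"claw":0,"dx":0,"dy":22,"dz":-12,"spin":0},{"claw":0,"dx":0,"dy":22,"dz":-12,"spin":0},{"claw":0,"dx":0,"dy":22,"dz":-12,"spin":0}]'; cat >> go.py <<'E'
def cap(f=None,im=None):
    "bottle y from the blue cap in the side view"
    im=snap('side',f) if im is None else im
    h=cv2.cvtColor(im['frame'],cv2.COLOR_RGB2HSV); m=cv2.inRange(h,(105,150,40),(125,255,255)); m[:180]=0;m[300:]=0;m[:,:270]=0;m[:,370:]=0
    n,l,st,c=cv2.connectedComponentsWithStats(m); k=1+st[1:,4].argmax(); u,v=c[k]
    p=world(im,u,v,.074); return st[k,4],c[k].round(1),((p[:2]-O)@R*1000).round(1)
E
python3 -c "
from go import *;print(where())
for n in ('side0','s1'): print(cap(im=np.load('pics/%s.npz'%n)))
print(cap('s2'))"
```

```text
time: 5.95
position: [0.5158, 0.2091, 0.1207]
tool_rot: [3.127, 0.304, 0.001]
ft_force: [-0.1, 0.5, -1.0]
grip_width: 0.005
grip_force: 0.0
(5.95, array([ -7.3, 137.4]), np.float64(120.7), 'F', array([-0.13,  0.46, -1.02]), 'w', 0.0)
(np.int32(73), array([313.2, 195.7]), array([ 53.3, 166.9]))
(np.int32(73), array([313.2, 195.7]), array([ 53.3, 166.9]))
(np.int32(75), array([316. , 199.4]), array([ 53.8, 144.1]))
```

```bash
python3 -m jog '[{"claw":0,"dx":0,"dy":-22,"dz":0,"spin":0},{"claw":0,"dx":0,"dy":-22,"dz":6,"spin":0},{"claw":0,"dx":0,"dy":-22,"dz":10.5,"spin":0},{"claw":0,"dx":0,"dy":-22,"dz":11.5,"spin":0},{"claw":0,"dx":0,"dy":-22,"dz":12,"spin":0},{"claw":0,"dx":0,"dy":-22,"dz":12,"spin":0},{"claw":0,"dx":0,"dy":-20,"dz":12,"spin":0},{"claw":0,"dx":0,"dy":-16,"dz":12,"spin":0},{"claw":0,"dx":0,"dy":-11,"dz":12,"spin":0},{"claw":0,"dx":0,"dy":-6,"dz":12,"spin":0},{"claw":0,"dx":0,"dy":-1,"dz":12,"spin":0},{"claw":0,"dx":0,"dy":4,"dz":12,"spin":0},{"claw":0,"dx":0,"dy":9,"dz":12,"spin":0},{"claw":0,"dx":0,"dy":14,"dz":12,"spin":0},{"claw":0,"dx":0,"dy":19,"dz":12,"spin":0},{"claw":0,"dx":0,"dy":22,"dz":12,"spin":0},{"claw":0,"dx":0,"dy":24,"dz":12,"spin":0},{"claw":0,"dx":0,"dy":24,"dz":12,"spin":0},{"claw":0,"dx":0,"dy":24,"dz":5,"spin":0},{"claw":0,"dx":0,"dy":24,"dz":0,"spin":0}]'
python3 -c "
from go import *;print(where());print(cap('s3'))"
```

```text
time: 7.67
position: [0.5202, 0.1844, 0.1203]
tool_rot: [3.126, 0.303, -0.002]
ft_force: [0.8, 0.1, -0.5]
grip_width: 0.001
grip_force: 0.0
(7.67, array([ -7.8, 112.3]), np.float64(120.3), 'F', array([ 0.79,  0.12, -0.52]), 'w', 0.0)
(np.int32(76), array([318.9, 203.6]), array([ 53.9, 119.1]))
```

```bash
python3 -m jog '[{"claw":0,"dx":0,"dy":-22,"dz":0,"spin":0},{"claw":0,"dx":0,"dy":-22,"dz":6,"spin":0},{"claw":0,"dx":0,"dy":-22,"dz":10.5,"spin":0},{"claw":0,"dx":0,"dy":-22,"dz":11.5,"spin":0},{"claw":0,"dx":0,"dy":-22,"dz":12,"spin":0},{"claw":0,"dx":0,"dy":-22,"dz":12,"spin":0},{"claw":0,"dx":0,"dy":-20,"dz":12,"spin":0},{"claw":0,"dx":0,"dy":-16,"dz":12,"spin":0},{"claw":0,"dx":0,"dy":-11,"dz":12,"spin":0},{"claw":0,"dx":0,"dy":-6,"dz":12,"spin":0},{"claw":0,"dx":0,"dy":-1,"dz":12,"spin":0},{"claw":0,"dx":0,"dy":4,"dz":12,"spin":0},{"claw":0,"dx":0,"dy":9,"dz":12,"spin":0},{"claw":0,"dx":0,"dy":14,"dz":12,"spin":0},{"claw":0,"dx":0,"dy":19,"dz":12,"spin":0},{"claw":0,"dx":0,"dy":22,"dz":12,"spin":0},{"claw":0,"dx":0,"dy":24,"dz":12,"spin":0},{"claw":0,"dx":0,"dy":24,"dz":12,"spin":0},{"claw":0,"dx":0,"dy":24,"dz":5,"spin":0},{"claw":0,"dx":0,"dy":24,"dz":0,"spin":0}]'
python3 -c "
from go import *;print(where());print(cap('s4'))"
```

```text
time: 9.38
position: [0.5248, 0.1608, 0.1203]
tool_rot: [3.126, 0.302, -0.002]
ft_force: [-0.3, 1.4, 0.4]
grip_width: 0.006
grip_force: 0.0
(9.38, array([-8. , 88.3]), np.float64(120.3), 'F', array([-0.35,  1.45,  0.44]), 'w', 0.01)
(np.int32(77), array([322. , 207.8]), array([54.2, 94.8]))
```

```bash
python3 -m jog '[{"claw":0,"dx":0,"dy":-22,"dz":0,"spin":0},{"claw":0,"dx":0,"dy":-22,"dz":6,"spin":0},{"claw":0,"dx":0,"dy":-22,"dz":10.5,"spin":0},{"claw":0,"dx":0,"dy":-22,"dz":11.5,"spin":0},{"claw":0,"dx":0,"dy":-22,"dz":12,"spin":0},{"claw":0,"dx":0,"dy":-22,"dz":12,"spin":0},{"claw":0,"dx":0,"dy":-20,"dz":12,"spin":0},{"claw":0,"dx":0,"dy":-16,"dz":12,"spin":0},{"claw":0,"dx":0,"dy":-11,"dz":12,"spin":0},{"claw":0,"dx":0,"dy":-6,"dz":12,"spin":0},{"claw":0,"dx":0,"dy":-1,"dz":12,"spin":0},{"claw":0,"dx":0,"dy":4,"dz":12,"spin":0},{"claw":0,"dx":0,"dy":9,"dz":12,"spin":0},{"claw":0,"dx":0,"dy":14,"dz":12,"spin":0},{"claw":0,"dx":0,"dy":17,"dz":12,"spin":0},{"claw":0,"dx":0,"dy":19,"dz":12,"spin":0},{"claw":0,"dx":0,"dy":20,"dz":12,"spin":0},{"claw":0,"dx":0,"dy":20,"dz":12,"spin":0},{"claw":0,"dx":0,"dy":20,"dz":5,"spin":0},{"claw":0,"dx":0,"dy":20,"dz":0,"spin":0}]'
python3 -c "
from go import *;print(where());print(cap('s5'))"
```

```text
time: 11.1
position: [0.5286, 0.1412, 0.1203]
tool_rot: [3.127, 0.303, -0.002]
ft_force: [0.6, 0.6, -0.1]
grip_width: 0.009
grip_force: 0.0
(11.1, array([-8.1, 68.3]), np.float64(120.3), 'F', array([ 0.65,  0.61, -0.07]), 'w', 0.01)
(np.int32(78), array([325. , 211.8]), array([54.6, 72.5]))
```

```bash
python3 -m jog '[{"claw":0,"dx":0,"dy":-19,"dz":0,"spin":0},{"claw":0,"dx":0,"dy":-19,"dz":6,"spin":0},{"claw":0,"dx":0,"dy":-19,"dz":10.5,"spin":0},{"claw":0,"dx":0,"dy":-19,"dz":11.5,"spin":0},{"claw":0,"dx":0,"dy":-19,"dz":12,"spin":0},{"claw":0,"dx":0,"dy":-19,"dz":12,"spin":0},{"claw":0,"dx":0,"dy":-17,"dz":12,"spin":0},{"claw":0,"dx":0,"dy":-14,"dz":12,"spin":0},{"claw":0,"dx":0,"dy":-10,"dz":12,"spin":0},{"claw":0,"dx":0,"dy":-6,"dz":12,"spin":0},{"claw":0,"dx":0,"dy":-2,"dz":12,"spin":0},{"claw":0,"dx":0,"dy":2,"dz":12,"spin":0},{"claw":0,"dx":0,"dy":6,"dz":12,"spin":0},{"claw":0,"dx":0,"dy":10,"dz":12,"spin":0},{"claw":0,"dx":0,"dy":13,"dz":12,"spin":0},{"claw":0,"dx":0,"dy":15,"dz":12,"spin":0},{"claw":0,"dx":0,"dy":15,"dz":12,"spin":0},{"claw":0,"dx":0,"dy":15,"dz":12,"spin":0},{"claw":0,"dx":0,"dy":15,"dz":5,"spin":0},{"claw":0,"dx":0,"dy":15,"dz":0,"spin":0}]'
python3 -c "
from go import *;print(where());print(cap('s6'))"
```

```text
time: 12.82
position: [0.5316, 0.1264, 0.1202]
tool_rot: [3.126, 0.303, -0.001]
ft_force: [-0.2, 0.5, 0.2]
grip_width: 0.006
grip_force: 0.0
(12.82, array([-8.2, 53.3]), np.float64(120.2), 'F', array([-0.16,  0.52,  0.22]), 'w', 0.01)
(np.int32(85), array([327.5, 215.3]), array([54.8, 53.5]))
```

```bash
python3 -m jog '[{"claw":0,"dx":0,"dy":-16,"dz":0,"spin":0},{"claw":0,"dx":0,"dy":-16,"dz":6,"spin":0},{"claw":0,"dx":0,"dy":-16,"dz":10.5,"spin":0},{"claw":0,"dx":0,"dy":-16,"dz":11.5,"spin":0},{"claw":0,"dx":0,"dy":-16,"dz":12,"spin":0},{"claw":0,"dx":0,"dy":-16,"dz":12,"spin":0},{"claw":0,"dx":0,"dy":-14.5,"dz":12,"spin":0},{"claw":0,"dx":0,"dy":-13,"dz":12,"spin":0},{"claw":0,"dx":0,"dy":-11,"dz":12,"spin":0},{"claw":0,"dx":0,"dy":-9,"dz":12,"spin":0},{"claw":0,"dx":0,"dy":-7,"dz":12,"spin":0},{"claw":0,"dx":0,"dy":-5,"dz":12,"spin":0},{"claw":0,"dx":0,"dy":-3,"dz":12,"spin":0},{"claw":0,"dx":0,"dy":-1,"dz":12,"spin":0},{"claw":0,"dx":0,"dy":0,"dz":12,"spin":0},{"claw":0,"dx":0,"dy":0,"dz":12,"spin":0}]'
python3 -c "
from go import *;print(where());print(cap('s7'))"
```

```text
time: 14.2
position: [0.532, 0.1268, 0.1101]
tool_rot: [3.125, 0.303, -0.0]
ft_force: [-5.9, -1.3, 17.3]
grip_width: 0.007
grip_force: 8.6
(14.2, array([-7.7, 53.5]), np.float64(110.1), 'F', array([-5.91, -1.29, 17.28]), 'w', 0.01)
(np.int32(82), array([328.7, 216.7]), array([55.2, 45.6]))
```

```bash
python3 -m jog '[{"claw":0,"dx":0,"dy":0,"dz":-1,"spin":0},{"claw":0,"dx":0,"dy":0,"dz":-2,"spin":0},{"claw":0,"dx":0,"dy":1,"dz":-2,"spin":0},{"claw":0,"dx":0,"dy":2,"dz":-2,"spin":0},{"claw":0,"dx":0,"dy":3,"dz":-2,"spin":0},{"claw":0,"dx":0,"dy":4,"dz":-2,"spin":0},{"claw":0,"dx":0,"dy":5,"dz":-2,"spin":0},{"claw":0,"dx":0,"dy":6,"dz":-2,"spin":0},{"claw":0,"dx":0,"dy":6,"dz":-2,"spin":0}]'
python3 -c "
from go import *;print(where());print(cap('s8'))"
```

```text
time: 15.0
position: [0.533, 0.1212, 0.1104]
tool_rot: [3.127, 0.303, 0.0]
ft_force: [-0.1, -0.1, 2.3]
grip_width: 0.001
grip_force: 1.4
(15.0, array([-7.8, 47.8]), np.float64(110.4), 'F', array([-0.11, -0.1 ,  2.29]), 'w', 0.0)
(np.int32(84), array([329. , 217.2]), array([55.1, 42.8]))
```

```bash
python3 -m jog '[{"claw":0,"dx":0,"dy":0,"dz":0.5,"spin":0},{"claw":0,"dx":0,"dy":1,"dz":0.5,"spin":0},{"claw":0,"dx":0,"dy":2,"dz":0.5,"spin":0},{"claw":0,"dx":0,"dy":3,"dz":0.5,"spin":0},{"claw":0,"dx":0,"dy":4,"dz":0.5,"spin":0},{"claw":0,"dx":0,"dy":5,"dz":0.5,"spin":0},{"claw":0,"dx":0,"dy":6,"dz":0.5,"spin":0},{"claw":0,"dx":0,"dy":6,"dz":0.5,"spin":0},{"claw":0,"dx":0,"dy":6,"dz":0.5,"spin":0}]'
python3 -c "
from go import *;print(where());print(cap('s9'))"
```

```text
time: 15.8
position: [0.5342, 0.1155, 0.11]
tool_rot: [3.127, 0.303, 0.0]
ft_force: [1.2, -1.3, 4.3]
grip_width: 0.01
grip_force: 2.0
(15.8, array([-7.8, 42. ]), np.float64(110.0), 'F', array([ 1.21, -1.3 ,  4.3 ]), 'w', 0.01)
(np.int32(85), array([329.5, 218. ]), array([55., 39.]))
```

```bash
python3 -m jog '[{"claw":0,"dx":0,"dy":1,"dz":0.4,"spin":0},{"claw":0,"dx":0,"dy":2,"dz":0.5,"spin":0},{"claw":0,"dx":0,"dy":3,"dz":0.5,"spin":0},{"claw":0,"dx":0,"dy":4,"dz":0.5,"spin":0},{"claw":0,"dx":0,"dy":5,"dz":0.5,"spin":0},{"claw":0,"dx":0,"dy":6,"dz":0.5,"spin":0},{"claw":0,"dx":0,"dy":7,"dz":0.5,"spin":0},{"claw":0,"dx":0,"dy":8,"dz":0.5,"spin":0},{"claw":0,"dx":0,"dy":8,"dz":0.5,"spin":0},{"claw":0,"dx":0,"dy":8,"dz":0.5,"spin":0}]'
python3 -c "
from go import *;print(where());print(cap('s10'))"
```

```text
time: 16.68
position: [0.5346, 0.1078, 0.1088]
tool_rot: [-3.127, -0.304, 0.003]
ft_force: [0.5, -0.0, -0.3]
grip_width: 0.004
grip_force: 0.0
(16.68, array([-9. , 34.5]), np.float64(108.8), 'F', array([ 0.52, -0.03, -0.26]), 'w', 0.0)
(np.int32(97), array([332.9, 224.8]), array([52. ,  5.2]))
```

```bash
python3 -m jog '[{"claw":0,"dx":0,"dy":0,"dz":-20,"spin":0},{"claw":0,"dx":0,"dy":0,"dz":-40,"spin":0},{"claw":0,"dx":0,"dy":0,"dz":-40,"spin":0},{"claw":0,"dx":-6,"dy":35,"dz":-40,"spin":0},{"claw":0,"dx":-12,"dy":70,"dz":-40,"spin":0},{"claw":0,"dx":-18,"dy":105,"dz":-40,"spin":0},{"claw":0,"dx":-24,"dy":140,"dz":-40,"spin":0},{"claw":0,"dx":-32,"dy":175,"dz":-40,"spin":0},{"claw":0,"dx":-32,"dy":184,"dz":-40,"spin":0},{"claw":0,"dx":-32,"dy":184,"dz":-40,"spin":0},{"claw":0,"dx":-32,"dy":184,"dz":-40,"spin":0}]'
python3 - <<'E'
from go import *
print(where(),to(.5394,-.0785,.106)); im=snap('side','s11'); snap('top','t11')
a=im['frame'][160:330,230:400,::-1]; b=cv2.imread('pics/t11.png')[190:310,180:370]
cv2.imwrite('pics/v11.png',np.hstack([cv2.resize(a,(380,380)),cv2.resize(b,(420,380))]))
u,v=332.9,224.8; p=world(im,u,v,.060); print(((p[:2]-O)@R*1000).round(1))
E
```

```text
time: 17.65
position: [0.5392, -0.0781, 0.149]
tool_rot: [-3.126, -0.303, 0.001]
ft_force: [-0.2, 0.6, -0.4]
grip_width: 0.002
grip_force: 0.0
(17.65, array([ -41.5, -148.7]), np.float64(149.0), 'F', array([-0.18,  0.63, -0.43]), 'w', 0.0) (array([ 0.1,  0.5, 43. ]), 'spin', np.float64(-0.43))
[60.2 28.3]
```

View pics/v11.png

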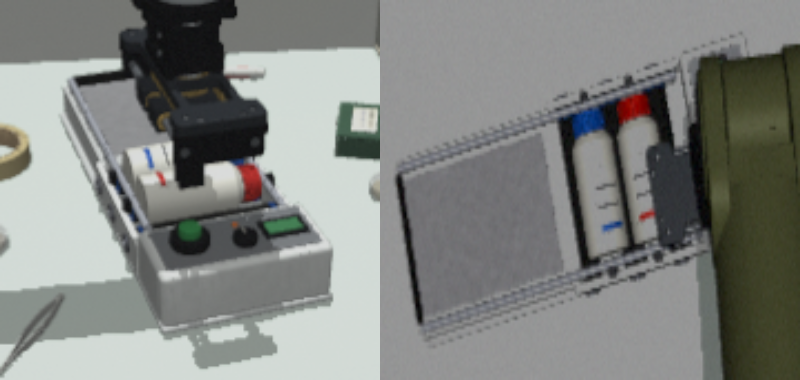

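The view shows the blue-capped bottle lying in the gap (600,185), parallel to the red one. I check its position numerically and move down to just above the button.

```bash
python3 -c "
from go import *
im=np.load('pics/t11.npz')
for u,v,z in((275,227.3,.07),(279.8,248.4,.08),(284,271.5,.065)): p=world(im,u,v,z);print(((p[:2]-O)@R*1000).round(1),world(im,u,v).round(3))"
python3 -m jog '[{"claw":0,"dx":0,"dy":0,"dz":20,"spin":0},{"claw":0,"dx":0,"dy":0,"dz":38,"spin":0},{"claw":0,"dx":0,"dy":0,"dz":42,"spin":0},{"claw":0,"dx":0,"dy":0,"dz":44,"spin":0},{"claw":0,"dx":0,"dy":0,"dz":46,"spin":0},{"claw":0,"dx":0,"dy":0,"dz":46,"spin":0}]'; python3 -c "
from go import *;print(where())"
```

```text
[54.8  8.7] [0.602 0.095 0.074]
[-3.9  7.8] [0.545 0.082 0.083]
[-64.7  11. ] [0.487 0.077 0.014]
time: 18.25
position: [0.5401, -0.0777, 0.1042]
tool_rot: [-3.126, -0.306, -0.001]
ft_force: [0.4, 0.8, 2.5]
grip_width: 0.003
grip_force: 0.7
(18.25, array([ -40.5, -148.4]), np.float64(104.2), 'F', array([0.38, 0.8 , 2.55]), 'w', 0.0)
```

```bash
python3 -m jog '[{"claw":0,"dx":0,"dy":0,"dz":2,"spin":0},{"claw":0,"dx":0,"dy":0,"dz":4,"spin":0},{"claw":0,"dx":0,"dy":0,"dz":5,"spin":0},{"claw":0,"dx":0,"dy":0,"dz":6,"spin":0},{"claw":0,"dx":0,"dy":0,"dz":6,"spin":0},{"claw":0,"dx":0,"dy":0,"dz":6,"spin":0}]'; python3 -c "
from go import *;print(where())"
```

```text
time: 18.75
position: [0.5407, -0.0783, 0.0998]
tool_rot: [3.126, 0.304, 0.003]
ft_force: [-3.4, 2.8, 13.1]
grip_width: 0.011
grip_force: 6.7
(18.75, array([ -40.1, -149.1]), np.float64(99.8), 'F', array([-3.45,  2.84, 13.06]), 'w', 0.01)
```

```bash
python3 -m jog '[{"claw":0,"dx":0,"dy":0,"dz":1,"spin":0},{"claw":0,"dx":0,"dy":0,"dz":1,"spin":0},{"claw":0,"dx":0,"dy":0,"dz":1,"spin":0}]'; python3 -c "
from go import *;print(where())"
python3 -m jog '[{"claw":0,"dx":0,"dy":0,"dz":-10,"spin":0},{"claw":0,"dx":0,"dy":0,"dz":-40,"spin":0},{"claw":0,"dx":0,"dy":0,"dz":-80,"spin":0},{"claw":0,"dx":0,"dy":0,"dz":-120,"spin":0},{"claw":0,"dx":-20,"dy":35,"dz":-120,"spin":0},{"claw":0,"dx":-40,"dy":70,"dz":-120,"spin":0},{"claw":0,"dx":-40,"dy":70,"dz":-120,"spin":0},{"claw":0,"dx":-40,"dy":70,"dz":-120,"spin":0},{"claw":0,"dx":-40,"dy":70,"dz":-120,"spin":0},{"claw":0,"dx":-40,"dy":70,"dz":-120,"spin":0}]'
python3 - <<'E'
from go import *
print(where()); im=snap('side','s12'); t=snap('top','t12')
print(world(t,341.5,248.6).round(4))
a=im['frame'][160:330,230:400,::-1]; b=cv2.imread('pics/t12.png')[190:310,180:370]
cv2.imwrite('pics/v12.png',np.hstack([cv2.resize(a,(380,380)),cv2.resize(b,(420,380))]))
E
```

```text
time: 19.0
position: [0.5407, -0.0783, 0.0996]
tool_rot: [3.126, 0.304, 0.003]
ft_force: [-6.9, 2.5, 19.8]
grip_width: 0.005
grip_force: 9.7
(19.0, array([ -40. , -149.2]), np.float64(99.6), 'F', array([-6.92,  2.5 , 19.77]), 'w', 0.01)
time: 19.83
position: [0.514, -0.1541, 0.2164]
tool_rot: [-3.126, -0.306, -0.0]
ft_force: [0.1, -0.5, -0.1]
grip_width: 0.007
grip_force: 0.0
(19.83, array([ -81.3, -218.1]), np.float64(216.4), 'F', array([ 0.09, -0.54, -0.15]), 'w', 0.01)
[ 0.5212 -0.0689  0.3138]
```

View pics/v12.png

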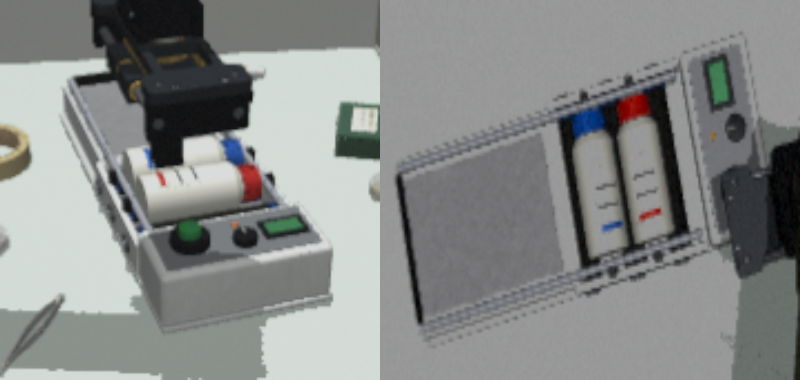

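The bottles lie in their gaps ((600,185) and (645,170)). The button is out at (188,232). The press bottomed out at z 99.6 mm after at least 4.5 mm of travel.

```bash
python3 -c "
from bench import *;print(close_job())"
```

```text
the job is handed in; nothing more can be done
None
```

I rolled the blue-capped bottle into the free gap, where it came to rest beside the red-capped one, pressed the start button right down and let it spring back, and handed in the job at about 20 s; the hand-in gave no verdict.

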